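Clamp a hex blank in the cam vise with its datum flat to the rear jaw

ROBOT

A 6-joint arm with a two-finger parallel gripper is mounted at the origin on the work surface. World frame = base frame: x ahead of the robot, y to its left, z up, the work surface at z = 0. Lengths are in m, angles in degrees, forces in N, time in s.
With the tool pointing down it reaches from about 0.35 to 0.875 m from the base axis. Payload 4.2 kg.
Tool frame: the origin (TCP) lies midway between the tips of the shut fingers; the grasp point (between the pads) lies 19 mm behind it; z points along the fingers, y is the line along which they close (so a half turn about z gives the same grasp; the last joint's range is limited). The gripper opens to 87 mm and grips with 3 to 60 N. Pads are 19 mm wide; open, the fingers measure 117 mm over their backs; the gripper's body (75 mm by 190 mm) begins 51 mm behind the grasp point.
Start: joints at [83.342, 22.042, 0.453, 0, -68.411, -14.817], TCP at [0.229, 0.582, 0.223] pointing down, gripper open.
Joint ranges: [-179.83, 179.83], [-69.29, 118.12], [-61.27, 80.66], [-181.25, 117.63], [-171.15, -9.14], [-177.46, 177.46]. Speed limits (degrees/s): [159.86, 159.86, 180, 180, 180, 180].

INTERFACE

Orientations are given as a 3x3 rotation matrix whose columns are the frame's x, y, z axes.
In Python, from station import sense, capture, camera_params, finish_job gives the robot as it stands.
- The arm moves only by the tool drive_tool, never from a script. Its argument "rows" is a list of rows, each an object of numbers: "tx", "ty", "tz": the shift along the tool's x, y, z in cm; "ax", "ay", "az": the turn, a rotation vector about the tool's x, y, z in rad; "claw": the finger opening in cm, from 0 to 8.7. In form: [{"tx": .., "ty": .., "tz": .., "ax": .., "ay": .., "az": .., "claw": ..}, ...]. A call has 1 to 10 rows; each row shifts and turns the commanded pose from where the row before left it, along the tool's axes as they then stand; what a row does not reach is not made up. A row lasts 1/12 s, in which the tool goes at most 41.7 mm and 7.16 degrees, less where a joint would pass 70% of its speed; a pose out of reach is approached as far as the arm can. A call with a gripper value outside its range is refused whole. The fingers move at their own pace and stop on an object; the grip force is fixed at half the most. Time passes only in rows, so rows that do not move let the fingers close. It gives the time, the measured TCP pose, the force, the opening and the grip force at its end, in the units of the state.
- sense(): the state, without advancing time (a new reading comes with each control period).
- capture(name): name is "side" or "top" or "wrist"; returns (picture, depth): 400x640x3 uint8, red, green, blue; 400x640 float32, m along the optical axis (not along the pixel's ray), 0 where there is no reading.
- camera_params(name): a dict with "intrinsics" (3x3 intrinsics, pixels), "k1" (the pictures are not rectified: a ray, as slopes to the right and down, at radius r is drawn at 1 + k1 r^2 times it, then the intrinsics apply), "R" (3x3) and "t" (3): a world point X has camera coordinates R X + t; the wrist camera has in their place "tool_from_camera" (4x4, takes a point from camera to tool coordinates, whose origin is the TCP and whose axes are the flange's). Camera axes: x right, y down, z forward; pixel columns grow to the right and rows downward; lengths in m; the calibration is good to about 2 mm. A picture is of the moment at which its call begins: read the wrist's pose just before it. camera_params takes no time and is no camera call.
- finish_job(): hands the job in; it is judged then, once.
The state is a dict: "time_s": time; "joints": joint angles; "joint_velocities": joint speeds; "effort": joint torques, N m; "tcp_pos": TCP position; "ee_rot": TCP orientation; "wrist_force": force on the tool from outside, world axes, zero at the start; "moment": the same for the moment, N m; "gripper_width": opening from 0.0 (shut) to 1.0 (fully open); "gripper_force": force on a finger pad.
Only numpy, scipy, OpenCV 4.12 (cv2) and the standard library are available. Lean on these libraries where they do the work, as an engineer would, in place of code of your own. Each camera call takes 0.05 s, during which the arm holds its last target. There are 200 camera calls.

TASK

Stand the aluminium hex blank upright on the bed of the drill vise, in the middle of the jaws, turned so that its blue-dyed datum flat lies flush and square against the rear jaw, then pull the red-knobbed cam lever round until the jaws hold the blank firmly: hand-tight, so that it stays clamped when you let go, but not forced, since the aluminium marks easily. The vise may need opening first; leave everything else on the bench where it is.

Things in the scene. Friction and masses are not known exactly. Their poses are not given: they have to be found in the camera images.
- blank_center (a point): Hex blank: bright aluminium hexagonal bar standing loose on the bench, 100 mm long, 40 mm across flats (46 across corners), about 0.37 kg. Point: its centre, half-way up. z runs up the bar; x is the outward normal of the blue-dyed datum flat, the other flats' normals lie every 60 degrees from x about z. The blue dye also shows on the top end beside that flat. Marks above about 350 N of squeeze.
- blank_datum (a point): Centre of the blue-dyed datum flat of the hex blank, 20 mm from the blank's centre along its x axis, half-way up; same axes as blank_center.
- rear_jaw: Fixed rear jaw of the blue drill vise. Origin: on the vise bed, at the foot of the middle of its steel clamping face; x points into the jaw, away from the blank, so the face looks along -x; y along its width, z up. 100 mm wide, 38 thick, 41 high above the bed (bolt heads to 50, 23 mm behind the face). The flat bed is 30 mm above the bench. Where along the bed it is bolted varies.
- front_face (a point): Centre of the clamping face of the sliding front jaw, 20 mm above the bed; same axes as the rear jaw, the face looks along +x. 100 mm wide, 41 high, 35 thick. The cam lever drives it along x, 10 mm per radian. With the lever fully open the jaws stand 47 to 53 mm apart.
- cam_lever (a joint): Lever angle: 0 = fully open (stop), 1.6 rad = end of swing; it grows clockwise seen from above and pushes the front jaw 10 mm per radian towards the rear jaw. Friction of about 0.4 N m (3 to 5 N at the knob) holds it where it is left and keeps the vise clamped. Once the jaws bear on the blank the force at the knob rises steeply; 1 N at the knob is about 13 N at the jaws.
- lever_knob (a point): Upright red cylindrical handle, 27 mm in diameter, 60 to 114 mm above the bench, at the end of the steel lever (bar 18 mm wide, its top 55 mm above the bench). Point: on its axis, 87 mm above the bench. From the pivot the knob lies at angle pi + 0.8 - (joint value) from the vise's x axis, anticlockwise seen from above.
- lever_pivot (a point): Point on the lever's vertical pivot axis, at the height of the knob point (87 mm above the bench); fixed to the vise, same axes as the rear jaw; the knob turns about it at a radius of 130 mm.
- square_center (a point): Bystander: dark steel square bar standing upright, 38 x 38 x 90 mm; its centre. Stands at one of the three places shared with the hex blank and the round bar, 125 to 150 mm apart.
- round_center (a point): Bystander: brass round bar standing upright, 40 mm diameter, 80 mm long; its centre.
- can_blue_center (a point): Bystander: blue spray can, 65 mm diameter, 185 mm tall; its centre.
- can_red_center (a point): Bystander: steel-grey spray can with red cap, 65 mm diameter, 185 mm tall; its centre.
- screwdriver_grip (a point): Bystander: orange screwdriver 200 mm long lying on the bench; point in its handle.
- marker: Bystander: black marker pen 138 mm long lying on a sheet of cardboard; middle of its underside.
- switch: Bystander: black push-button switch with green button, 34 x 34 x 50 mm; centre of its underside.
- try_square: Bystander: engineer's square lying on the bench: dark stock 100 x 16 x 12 mm, steel blade 130 mm long; middle of the stock's underside.
- jigsaw: Bystander: orange jigsaw with black handle, 205 x 75 x 160 mm, resting on a wood offcut; centre of its underside.
Things that resemble listed ones, but are neither listed nor needed, are in the scene too. Leave any green, pink or turquoise look-alike of the part that bears blank_center alone.

How it is judged:
By the outcome, as a careful person would: the job done as asked, in the order asked, and still so for the second after the job is handed in, with the robot touching nothing.
It also fails if it takes over 72 s, if anything falls off the work surface, if the arm or the gripper's body presses on something with over 40 N, if the wrist force passes 120 N, or if a joint passes its speed limit or range.

## Working session

There is one attempt and no reset: what is moved stays moved. The work goes in short steps, Python scripts to look and compute and a tool call to move; the robot and the scene stay as the last step left them, time stands still between calls to the robot, and variables do not carry over. Pictures are saved under pics/ and viewed, at most 10 in all, crops included, and the job is handed in when it is done.

Besides the shell and the picture viewer there is one more tool, called after "Emit:" as name(argument=value, ...) on one line, values as JSON. drive_tool: Moves the arm, as the interface text tells. Its arguments: {"type":"object","properties":{"rows":{"type":"array"}},"required":["rows"]}

```bash
mkdir -p pics; ls
python3 - <<'E'
from station import *
import cv2,pickle,numpy as np
d={}
for n in("top","side"):
    p,z=capture(n); d[n]=(p,z,camera_params(n)); cv2.imwrite(f"pics/{n}0.png",p[:,:,::-1])
    c=d[n][2]; print(n,c['intrinsics'],c['k1'],-np.array(c['R']).T@c['t'])
pickle.dump(d,open('d0.pkl','wb'))
s=sense();print(s['tcp_pos'],s['ee_rot'],s['time_s'],camera_params('wrist'))
E
```

```text
pics
top [[444.83331744   0.         315.92037778]
 [  0.         444.83331744 197.32325415]
 [  0.           0.           1.        ]] 0.026458364218293007 [ 0.33489241 -0.04178037  1.54519834]
side [[392.95139936   0.         325.59096905]
 [  0.         392.95139936 191.98295689]
 [  0.           0.           1.        ]] 0.0016184850270908218 [ 0.47106975 -0.97618271  0.88887847]
[0.22859056 0.5811329  0.22158248] [[ 9.30516372e-01 -3.66249771e-01 -6.22557936e-04]
 [-3.66250293e-01 -9.30514676e-01 -1.77795471e-03]
 [ 7.18762087e-05  1.88242799e-03 -9.99998226e-01]] 0.1 {'intrinsics': array([[323.40320911,   0.        , 320.1706395 ],
       [  0.        , 323.40320911, 204.61586707],
       [  0.        ,   0.        ,   1.        ]]), 'k1': 0.0057304729031310815, 'tool_from_camera': array([[ 9.92547862e-04, -9.63466456e-01, -2.67827187e-01,
         7.31307372e-02],
       [ 9.99999505e-01,  9.76161786e-04,  1.94335137e-04,
        -5.45895785e-04],
       [ 7.42072794e-05, -2.67827247e-01,  9.63466948e-01,
        -1.62323756e-01],
       [ 0.00000000e+00,  0.00000000e+00,  0.00000000e+00,
         1.00000000e+00]])}
```

View pics/top0.png

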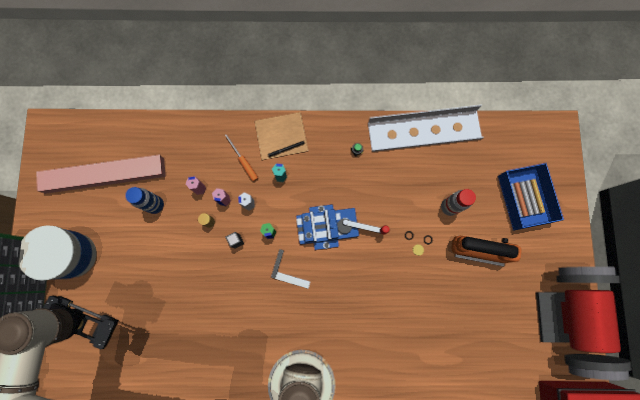

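View pics/side0.png

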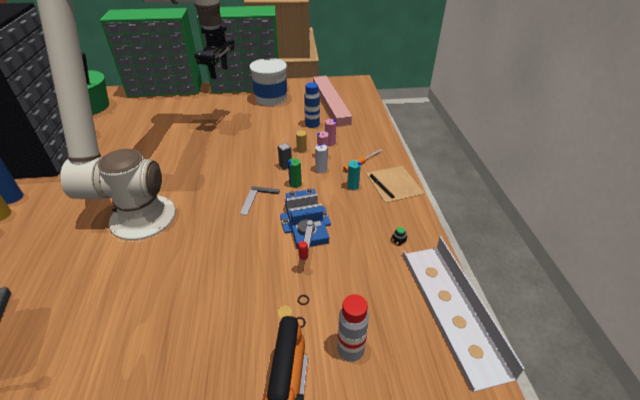

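Top view: aluminium blank candidate at (246,200). Look-alikes are pink (194,184) and (219,196), turquoise (279,173) and green (268,231); the others are brass (204,220) and square bar (235,240). I choose the uncoloured one at (246,200). The vise is at (325,227) and the red knob at (385,229), so the lever is partly closed. Next is a close crop.

```bash
cat > h.py <<'E'
import numpy as np,cv2
from station import *
def rays(c,px):
    K=c['intrinsics'];k=c['k1']
    u=(np.atleast_2d(np.float64(px))-K[:2,2])/[K[0,0],K[1,1]]
    v=u.copy()
    for _ in range(20): v=u/(1+k*(v**2).sum(1,keepdims=True))
    return np.c_[v,np.ones(len(v))]
def pose(c,s=None):   # camera->world R,o
    if 'R' in c: R=np.array(c['R']).T; return R,-R@np.array(c['t'])
    T=np.array(c['tool_from_camera']);Rt=np.array(s['ee_rot'])
    return Rt@T[:3,:3],Rt@T[:3,3]+s['tcp_pos']
def onz(c,px,z,s=None):
    R,o=pose(c,s); d=rays(c,px)@R.T
    return o+d*((z-o[2])/d[:,2])[:,None]
def cloud(c,dep,s=None):
    R,o=pose(c,s); v,u=np.mgrid[:400,:640]
    r=rays(c,np.c_[u.ravel(),v.ravel()])*dep.ravel()[:,None]
    return (r@R.T+o).reshape(400,640,3)
def proj(c,X,s=None):
    R,o=pose(c,s); p=(np.atleast_2d(X)-o)@R; v=p[:,:2]/p[:,2:]
    v=v*(1+c['k1']*(v**2).sum(1,keepdims=True)); return v*c['intrinsics'][0,0]+c['intrinsics'][:2,2]
E
python3 - <<'E'
from h import *;import pickle
d=pickle.load(open('d0.pkl','rb'))
p,z,c=d['top']
a=cv2.resize(p[160:260,190:400],None,fx=3.8,fy=3.8,interpolation=2); 
q=d['side'][0][140:275,240:380]; b=cv2.resize(q,None,fx=1.55,fy=1.55,interpolation=2)
b=np.pad(b,((0,0),(0,max(0,a.shape[1]-b.shape[1])),(0,0)))
cv2.imwrite('pics/crop.png',np.vstack([a,b])[:,:,::-1])
for n,px,h in[('blank',(246,199),.1),('knob',(385,229),.114),('green',(268,231),.1),('round',(204,220),.08),('sq',(235,240),.09),('turq',(279,172),.1),('pivot',(345,227),.055),('redcan',(466,198),.185)]: print(n,onz(c,px,h)[0].round(3))
R=cloud(c,z); 
for v in range(200,256,8): print([f"{x*1000:.0f}" for x in R[v,290:396:5,2]])
E
```

```text
blank [0.596 0.184 0.1  ]
knob [ 0.496 -0.27   0.114]
green [0.49  0.109 0.1  ]
round [0.528 0.323 0.08 ]
sq [0.461 0.217 0.09 ]
turq [0.688 0.076 0.1  ]
pivot [ 0.509 -0.145  0.055]
redcan [ 0.586 -0.512  0.185]
['-4', '-0', '-8', '6', '-2', '-2', '-5', '-3', '-0', '3', '-2', '-0', '0', '-4', '-8', '-5', '-5', '-3', '-7', '-6', '-3', '-4']
['-1', '-5', '-5', '4', '9', '12', '16', '15', '18', '-4', '-4', '1', '27', '2', '3', '-1', '0', '1', '-0', '0', '1', '-0']
['-1', '-2', '28', '80', '69', '33', '31', '68', '70', '70', '29', '29', '25', '29', '2', '1', '3', '5', '-3', '-5', '-2', '-5']
['-5', '-2', '30', '71', '66', '28', '34', '28', '67', '72', '48', '59', '57', '50', '56', '-1', '0', '-2', '6', '1', '2', '1']
['-3', '5', '22', '72', '72', '29', '35', '30', '71', '66', '53', '42', '28', '30', '-2', '-6', '4', '4', '71', '110', '-4', '2']
['-2', '1', '31', '67', '70', '71', '29', '30', '16', '7', '-1', '-6', '1', '-3', '-5', '-2', '-3', '6', '-2', '1', '4', '-1']
['-1', '2', '-2', '4', '5', '14', '14', '10', '-2', '-3', '0', '-5', '4', '-3', '-0', '-3', '1', '1', '-6', '-5', '-8', '4']
```

View pics/crop.png

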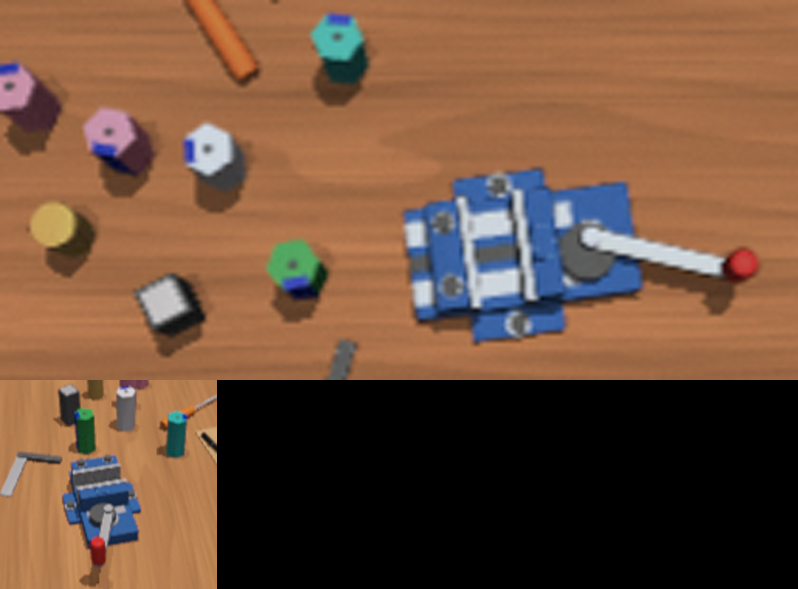

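Crop confirms it: the blank is the uncoloured hex at (246,200), blue dye on its +y side. Now I move to a vantage point that sees both the blank and the vise.

Emit:
drive_tool(rows=[{"az":-0.125,"tz":-2},{"az":-0.125,"tz":-2},{"az":-0.125,"tz":-2},{"tx":1.8,"ty":3.65},{"tx":1.8,"ty":3.65},{"tx":1.8,"ty":3.65},{"tx":1.8,"ty":3.65},{"tx":1.8,"ty":3.65},{"tx":1.8,"ty":3.65},{"tx":1.8,"ty":3.65}])

```text
invalid input at $.rows[0]: expected keys tx, ty, tz, ax, ay, az, claw
```

Emit:
drive_tool(rows=[{"tx":1.8,"ty":3.65},{"tx":1.8,"ty":3.65},{"tx":1.8,"ty":3.65},{"tx":1.8,"ty":3.65},{"tx":1.8,"ty":3.65},{"tx":1.8,"ty":3.65},{"tx":1.8,"ty":3.65},{"tx":1.8,"ty":3.65},{},{}])

```text
invalid input at $.rows[0]: expected keys tx, ty, tz, ax, ay, az, claw
```

Run:
```python
from h import *;import pickle
s=sense();p,z=capture('wrist');c=camera_params('wrist')
pickle.dump((s,p,z,c),open('w1.pkl','wb'));cv2.imwrite('pics/w1.png',p[:,:,::-1])
print(s['time_s'],s['tcp_pos'],np.round(s['ee_rot'],3),s['joints'])
```

```text
0.1 [0.22859056 0.5811329  0.22158248] [[ 0.931 -0.366 -0.001]
 [-0.366 -0.931 -0.002]
 [ 0.     0.002 -1.   ]] [ 8.33422683e+01  2.20848864e+01  3.87353899e-01 -2.54013789e-02
 -6.84077873e+01 -1.48174510e+01]
```

View pics/w1.png

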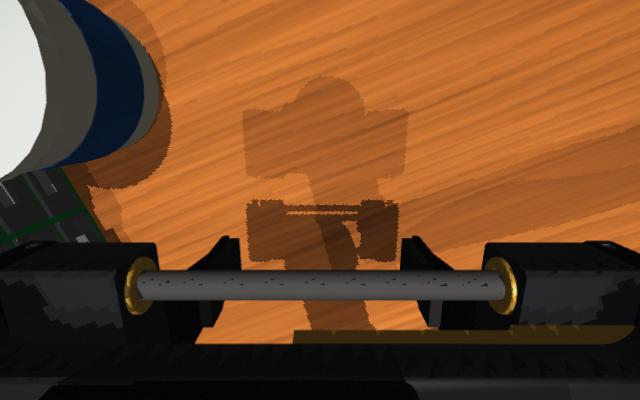

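The wrist view was taken at the start pose, since the move was refused; the fingers cover the rows below about 235.

Emit:
drive_tool(rows=[{"tx":0,"ty":0,"tz":-2,"ax":0,"ay":0,"az":-0.125,"claw":8.7},{"tx":0,"ty":0,"tz":-2,"ax":0,"ay":0,"az":-0.125,"claw":8.7},{"tx":0,"ty":0,"tz":-2,"ax":0,"ay":0,"az":-0.125,"claw":8.7},{"tx":1.6,"ty":3.65,"tz":0,"ax":0,"ay":0,"az":0,"claw":8.7},{"tx":1.6,"ty":3.65,"tz":0,"ax":0,"ay":0,"az":0,"claw":8.7},{"tx":1.6,"ty":3.65,"tz":0,"ax":0,"ay":0,"az":0,"claw":8.7},{"tx":1.6,"ty":3.65,"tz":0,"ax":0,"ay":0,"az":0,"claw":8.7},{"tx":1.6,"ty":3.65,"tz":0,"ax":0,"ay":0,"az":0,"claw":8.7},{"tx":1.6,"ty":3.65,"tz":0,"ax":0,"ay":0,"az":0,"claw":8.7},{"tx":1.6,"ty":3.65,"tz":0,"ax":0,"ay":0,"az":0,"claw":8.7}])

```text
time_s: 0.98
tcp_pos: [0.341, 0.3241, 0.2824]
ee_rot: [[1.0, 0.001, -0.0], [0.001, -1.0, -0.0], [-0.0, 0.0, -1.0]]
wrist_force: [1.1, 0.4, -0.2]
gripper_width: 0.999
gripper_force: 0.0
```

Emit:
drive_tool(rows=[{"tx":1.6,"ty":3.65,"tz":0,"ax":0,"ay":0,"az":0,"claw":8.7},{"tx":1.6,"ty":3.65,"tz":0,"ax":0,"ay":0,"az":0,"claw":8.7},{"tx":1.6,"ty":3.65,"tz":0,"ax":0,"ay":0,"az":0,"claw":8.7},{"tx":1.6,"ty":3.65,"tz":0,"ax":0,"ay":0,"az":0,"claw":8.7},{"tx":1.6,"ty":3.65,"tz":0,"ax":0,"ay":0,"az":0,"claw":8.7},{"tx":1.6,"ty":3.65,"tz":0,"ax":0,"ay":0,"az":0,"claw":8.7},{"tx":1.6,"ty":3.65,"tz":0,"ax":0,"ay":0,"az":0,"claw":8.7},{"tx":1.6,"ty":3.65,"tz":0,"ax":0,"ay":0,"az":0,"claw":8.7},{"tx":0,"ty":0,"tz":0,"ax":0,"ay":0,"az":0,"claw":8.7},{"tx":0,"ty":0,"tz":0,"ax":0,"ay":0,"az":0,"claw":8.7}])

```text
time_s: 1.82
tcp_pos: [0.469, 0.0322, 0.282]
ee_rot: [[1.0, -0.005, -0.001], [-0.005, -1.0, -0.0], [-0.001, 0.0, -1.0]]
wrist_force: [-0.9, 0.2, -0.6]
gripper_width: 1.002
gripper_force: 0.0
```

Run:
```python
from h import *;import pickle
s=sense();p,z=capture('wrist');c=camera_params('wrist')
pickle.dump((s,p,z,c),open('w1.pkl','wb'));cv2.imwrite('pics/w1.png',p[:,:,::-1])
print(s['time_s'],s['tcp_pos'],np.round(s['ee_rot'],3),s['joints'])
```

```text
1.8167 [0.46902932 0.03215346 0.28198878] [[ 1.    -0.005 -0.001]
 [-0.005 -1.    -0.   ]
 [-0.001  0.    -1.   ]] [ 2.37824689e+01  4.37150918e+00 -1.43471150e+01 -1.57499114e-02
 -7.13499038e+01  6.59559982e+01]
```

View pics/w1.png

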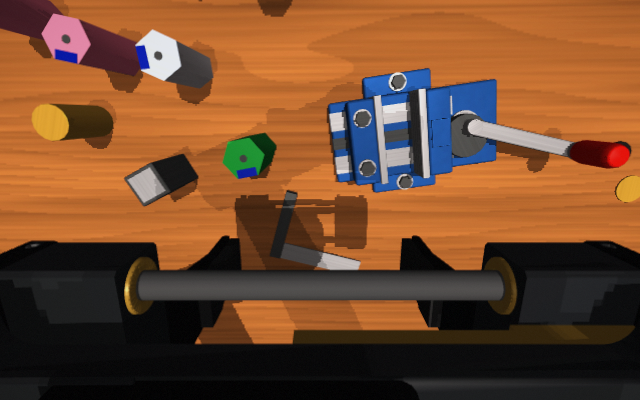

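Wrist view: aluminium hex top at (159,56) with dye at (143,58), rear-jaw strip about (379,98)-(386,183), front strip about (420,135), pivot disc (466,137), knob top (603,154).

```bash
cat >> h.py <<'E'
def line(p):
    vx,vy,x,y=cv2.fitLine(np.float32(p),cv2.DIST_HUBER,0,.001,.001).ravel(); return np.array([x,y]),np.array([vx,vy])
def blank(p,c,s,z,roi):
    x0,y0,x1,y1=roi; h=cv2.cvtColor(p,cv2.COLOR_RGB2HSV).astype(int)
    def big(m):
        k=np.zeros(m.shape,np.uint8);k[y0:y1,x0:x1]=m[y0:y1,x0:x1]
        n,l,st,_=cv2.connectedComponentsWithStats(k); i=1+st[1:,4].argmax(); return np.uint8(l==i)
    W=big((h[...,1]<60)&(h[...,2]>175)); B=big((abs(h[...,0]-118)<14)&(h[...,1]>150))
    m=cv2.morphologyEx(W|B,cv2.MORPH_CLOSE,np.ones((5,5)))
    ct=max(cv2.findContours(m,0,1)[0],key=cv2.contourArea)[:,0]
    P=onz(c,ct,z,s)[:,:2]; hull=cv2.convexHull(np.float32(P))
    M=cv2.moments(hull); C=np.array([M['m10'],M['m01']])/M['m00']
    v,u=np.nonzero(B); b=onz(c,np.c_[u,v],z,s)[:,:2].mean(0)-C
    a0=np.arctan2(b[1],b[0])
    # refine by min support width over flats (period 60 deg)
    A=np.radians(np.arange(-20,20.1,.25))+a0; H=hull[:,0]-C
    w=[sum(np.ptp(H@[np.cos(a+k*np.pi/3),np.sin(a+k*np.pi/3)]) for k in range(3))/3 for a in A]
    a=A[int(np.argmin(w))]
    return C,np.degrees(a0),np.degrees(a),min(w),np.sqrt(cv2.contourArea(hull)/.8660)
E
python3 - <<'E'
from h import *;import pickle
s,p,z,c=pickle.load(open('w1.pkl','rb'))
print('blank',blank(p,c,s,.1,(125,20,190,90)))
h=cv2.cvtColor(p,cv2.COLOR_RGB2HSV).astype(int)
X=cloud(c,z,s)
red=((h[...,0]<8)|(h[...,0]>172))&(h[...,1]>180)&(X[...,2]>.102)
v,u=np.nonzero(red[:,540:]);print('knob',onz(c,[(u.mean()+540,v.mean())],.114,s),len(u))
print('pivot disc',onz(c,[(466,137)],.05,s),X[143,460],X[130,462])
wh=(h[...,1]<60)&(h[...,2]>150)
R=[];F=[]
for v in range(92,182,8): print(v,''.join('#' if a else '.' for a in wh[v,365:435]),np.int32(X[v,370:435:5,2]*1000))
E
```

```text
blank (array([0.59844314, 0.19069157]), np.float64(95.0355608049587), np.float64(95.7855608049587), np.float64(0.04016263311905157), np.float64(0.0399444760041641))
knob [[ 0.50109271 -0.26385638  0.114     ]] 627
pivot disc [[ 0.51567462 -0.14173526  0.05      ]] [ 0.508452   -0.13633095  0.0477779 ] [ 0.52381252 -0.13637974  0.04917751]
92 ......................................................#######......... [12 11 12 11 12 12 11 28 37 57 72 71 69]
100 ..........######......................................#######......... [71 71 72 29 30 29 28 29 34 55 71 72 72]
108 ..........###############################..............#######........ [70 70 71 29 30 30 29 31 31 53 70 70 71]
116 ...........###############################.............#######........ [79 69 70 30 29 29 30 29 30 51 72 72 70]
124 ...#........######......................................######........ [71 70 72 29 30 30 28 30 29 48 70 71 70]
132 .............######.....................................#######....... [71 72 71 29 30 30 29 31 30 46 67 69 70]
140 .............#######.....................................######....... [71 71 70 30 31 31 30 30 30 43 65 71 71]
148 ..............######.............############............#######...... [70 71 71 71 28 31 30 31 29 44 63 71 69]
156 ...............#############################..............######...... [71 71 71 71 29 29 31 30 30 41 63 70 70]
164 ........###.....#########################.................######...... [80 73 70 70 30 30 31 29 30 40 60 71 69]
172 .........#......#######....................................######..... [79 71 68 71 29 29 28 30 27 36 59 71 70]
180 .................######.........###............#...................... [70 71 71 71 13 12 16 21 21 13 12 13 12]
```

Run:
```python
from h import *;import pickle
s,p,z,c=pickle.load(open('w1.pkl','rb'))
X=cloud(c,z,s);h=cv2.cvtColor(p,cv2.COLOR_RGB2HSV).astype(int)
wh=(h[...,1]<60)&(h[...,2]>150)
r=onz(c,[(380.5,100),(382.5,124),(383.5,132),(384.5,140),(385,148),(387.2,172),(387.7,180)],.071,s)[:,:2]
f=onz(c,[(418.5+ (v-92)/16,v) for v in range(92,173,8)],.071,s)[:,:2]
for n,q in(('rear',r),('front',f)):
    o,d=line(q); d*=np.sign(d[0]); x=np.array([-d[1],d[0]]); print(n,o,'x ang',np.degrees(np.arctan2(x[1],x[0])),x@o)
L=lambda v,u0:np.round(u0+ (v-100)*.09).astype(int)
for u0 in(377.5,421.5):
    print([(v,int(wh[v,L(np.float64(v),u0)]),int(1000*X[v,L(np.float64(v),u0),2])) for v in list(range(84,104))+list(range(168,190))])
```

```text
rear [ 0.51101756 -0.04065436] x ang 98.1487 -0.1126769
front [ 0.52584374 -0.08075996] x ang 98.23948 -0.15528549
[(84, 0, 12), (85, 0, 12), (86, 0, 11), (87, 0, 11), (88, 0, 13), (89, 0, 12), (90, 0, 10), (91, 0, 11), (92, 0, 12), (93, 0, 11), (94, 0, 11), (95, 0, 70), (96, 1, 71), (97, 1, 71), (98, 1, 71), (99, 1, 71), (100, 1, 70), (101, 1, 71), (102, 1, 71), (103, 1, 70), (168, 1, 72), (169, 1, 72), (170, 1, 69), (171, 1, 70), (172, 1, 71), (173, 1, 70), (174, 1, 70), (175, 1, 71), (176, 1, 69), (177, 1, 70), (178, 1, 70), (179, 1, 70), (180, 1, 71), (181, 1, 70), (182, 1, 71), (183, 0, 70), (184, 0, 12), (185, 0, 11), (186, 0, 12), (187, 0, 11), (188, 0, 11), (189, 0, 12)]
[(84, 0, 12), (85, 0, 12), (86, 0, 12), (87, 0, 13), (88, 0, 11), (89, 1, 71), (90, 1, 71), (91, 1, 68), (92, 1, 71), (93, 1, 71), (94, 1, 71), (95, 1, 69), (96, 1, 72), (97, 1, 71), (98, 1, 72), (99, 1, 71), (100, 1, 71), (101, 1, 70), (102, 1, 70), (103, 1, 72), (168, 1, 70), (169, 1, 70), (170, 1, 70), (171, 1, 70), (172, 1, 71), (173, 1, 70), (174, 1, 71), (175, 1, 71), (176, 1, 71), (177, 1, 70), (178, 0, 12), (179, 0, 10), (180, 0, 11), (181, 0, 12), (182, 0, 14), (183, 0, 12), (184, 0, 11), (185, 0, 0), (186, 0, 0), (187, 0, 0), (188, 0, 0), (189, 0, 0)]
```

Run:
```python
from h import *;import pickle
s,p,z,c=pickle.load(open('w1.pkl','rb'))
X=cloud(c,z,s);h=cv2.cvtColor(p,cv2.COLOR_RGB2HSV).astype(int)
print('rear mid',onz(c,[(384,139.5),(421,133)],.071,s)[:,:2])
m=np.zeros((400,640),np.uint8);m[100:170,462:575]=((h[...,1]<60)&(h[...,2]>130))[100:170,462:575]
n,l,st,_=cv2.connectedComponentsWithStats(m);i=1+st[1:,4].argmax();v,u=np.nonzero(l==i)
P=onz(c,np.c_[u,v],.055,s)[:,:2];o,d=line(P);d*=-np.sign(d[1]);t=(P-o)@d
print('bar dir',np.degrees(np.arctan2(d[1],d[0]))%360,'ends',o+t.min()*d,o+t.max()*d,'med z',np.median(X[v,u,2]))
k=np.array([.5011,-.2639]);print('pivot by bar',k-.13*d, 'knob perp off',(k-o)@[-d[1],d[0]])
g=np.zeros((400,640),np.uint8);g[100:170,440:500]=((h[...,1]<60)&(h[...,2]<130)&(X[...,2]>.043))[100:170,440:500]
v,u=np.nonzero(g);print('disc px',u.min(),u.max(),v.min(),v.max(),onz(c,[((u.min()+u.max())/2,(v.min()+v.max())/2)],.048,s))
```

```text
rear mid [[ 0.51473709 -0.03994464]
 [ 0.52176263 -0.08128443]]
bar dir 257.38696 ends [ 0.52953389 -0.14017883] [ 0.50196473 -0.2633846 ] med z 0.05526882780281556
pivot by bar [ 0.52948747 -0.13703728] knob perp off -0.0007313123715452061
disc px 451 498 114 156 [[ 0.51784081 -0.15250273  0.048     ]]
```

Emit:
drive_tool(rows=[{"tx":0.4,"ty":3.7,"tz":0,"ax":0,"ay":0,"az":0,"claw":6},{"tx":0.4,"ty":3.7,"tz":0,"ax":0,"ay":0,"az":0,"claw":6},{"tx":0.4,"ty":3.7,"tz":0,"ax":0,"ay":0,"az":0,"claw":6},{"tx":0.4,"ty":3.7,"tz":0,"ax":0,"ay":0,"az":0,"claw":6},{"tx":0.4,"ty":3.7,"tz":0,"ax":0,"ay":0,"az":0,"claw":6},{"tx":0.4,"ty":3.7,"tz":0,"ax":0,"ay":0,"az":0,"claw":6},{"tx":0.4,"ty":3.7,"tz":0,"ax":0,"ay":0,"az":0,"claw":6},{"tx":0.5,"ty":3.7,"tz":0,"ax":0,"ay":0,"az":0,"claw":6},{"tx":0,"ty":0,"tz":1.5,"ax":0,"ay":0,"az":0.12,"claw":6},{"tx":0,"ty":0,"tz":1.5,"ax":0,"ay":0,"az":0.12,"claw":6}])

```text
time_s: 2.7
tcp_pos: [0.5029, -0.2621, 0.2523]
ee_rot: [[0.97, -0.244, 0.001], [-0.244, -0.97, -0.0], [0.001, -0.0, -1.0]]
wrist_force: [0.0, -0.1, -0.4]
gripper_width: 0.69
gripper_force: 0.0
```

Emit:
drive_tool(rows=[{"tx":0,"ty":0,"tz":0.5,"ax":0,"ay":0,"az":0.12,"claw":6},{"tx":0,"ty":0,"tz":0.5,"ax":0,"ay":0,"az":0.12,"claw":6},{"tx":0,"ty":0,"tz":0.5,"ax":0,"ay":0,"az":0.12,"claw":6},{"tx":0,"ty":0,"tz":0.5,"ax":0,"ay":0,"az":0.12,"claw":6},{"tx":0,"ty":0,"tz":0.5,"ax":0,"ay":0,"az":0.12,"claw":6},{"tx":0,"ty":0,"tz":0.5,"ax":0,"ay":0,"az":0.12,"claw":6},{"tx":0,"ty":0,"tz":0.5,"ax":0,"ay":0,"az":0.12,"claw":6},{"tx":0,"ty":0,"tz":0.5,"ax":0,"ay":0,"az":0.12,"claw":6},{"tx":0,"ty":0,"tz":0.5,"ax":0,"ay":0,"az":0.12,"claw":6},{"tx":0,"ty":0,"tz":0.5,"ax":0,"ay":0,"az":0.12,"claw":6}])

```text
time_s: 3.53
tcp_pos: [0.5026, -0.2598, 0.2023]
ee_rot: [[0.128, -0.992, 0.0], [-0.992, -0.128, 0.0], [-0.0, -0.0, -1.0]]
wrist_force: [0.2, 0.2, 0.3]
gripper_width: 0.693
gripper_force: 0.0
```

Emit:
drive_tool(rows=[{"tx":0,"ty":0,"tz":0.5,"ax":0,"ay":0,"az":0.12,"claw":6},{"tx":0,"ty":0,"tz":0.5,"ax":0,"ay":0,"az":0.12,"claw":6},{"tx":0,"ty":0,"tz":0.5,"ax":0,"ay":0,"az":0.12,"claw":6},{"tx":0,"ty":0,"tz":0,"ax":0,"ay":0,"az":0,"claw":6},{"tx":0,"ty":0,"tz":0,"ax":0,"ay":0,"az":0,"claw":6}])

```text
time_s: 3.95
tcp_pos: [0.5024, -0.2604, 0.1875]
ee_rot: [[-0.222, -0.975, -0.001], [-0.975, 0.222, 0.0], [-0.0, 0.001, -1.0]]
wrist_force: [0.7, -0.1, 0.4]
gripper_width: 0.686
gripper_force: 0.0
```

Emit:
drive_tool(rows=[{"tx":0.4,"ty":0,"tz":3.6,"ax":0,"ay":0,"az":0,"claw":6},{"tx":0,"ty":0,"tz":3.6,"ax":0,"ay":0,"az":0,"claw":6},{"tx":0,"ty":0,"tz":3.5,"ax":0,"ay":0,"az":0,"claw":6},{"tx":0,"ty":0,"tz":0,"ax":0,"ay":0,"az":0,"claw":3.2},{"tx":0,"ty":0,"tz":0,"ax":0,"ay":0,"az":0,"claw":3.2},{"tx":0,"ty":0,"tz":0,"ax":0,"ay":0,"az":0,"claw":3.2},{"tx":0,"ty":0,"tz":0,"ax":0,"ay":0,"az":0,"claw":3.2},{"tx":0,"ty":0,"tz":0,"ax":0,"ay":0,"az":0,"claw":3.2}])

```text
time_s: 4.62
tcp_pos: [0.5027, -0.2661, 0.0831]
ee_rot: [[-0.226, -0.974, 0.005], [-0.974, 0.226, -0.001], [0.0, -0.005, -1.0]]
wrist_force: [-0.1, 0.3, 0.3]
gripper_width: 0.41
gripper_force: 0.0
```

Emit:
drive_tool(rows=[{"tx":-0.1,"ty":-1.55,"tz":0,"ax":0,"ay":0,"az":-0.12,"claw":3.2},{"tx":-0.1,"ty":-1.55,"tz":0,"ax":0,"ay":0,"az":-0.12,"claw":3.2}])

```text
time_s: 4.78
tcp_pos: [0.5304, -0.2688, 0.0822]
ee_rot: [[0.016, -1.0, -0.002], [-1.0, -0.016, 0.001], [-0.001, 0.002, -1.0]]
wrist_force: [-3.0, 1.4, 1.3]
gripper_width: 0.375
gripper_force: 1.7
```

Emit:
drive_tool(rows=[{"tx":-0.1,"ty":-1.55,"tz":0,"ax":0,"ay":0,"az":-0.12,"claw":3.2},{"tx":-0.1,"ty":-1.55,"tz":0,"ax":0,"ay":0,"az":-0.12,"claw":3.2},{"tx":-0.1,"ty":-1.55,"tz":0,"ax":0,"ay":0,"az":-0.12,"claw":3.2},{"tx":-0.1,"ty":-1.55,"tz":0,"ax":0,"ay":0,"az":-0.12,"claw":3.2},{"tx":-0.1,"ty":-1.55,"tz":0,"ax":0,"ay":0,"az":-0.12,"claw":3.2},{"tx":-0.1,"ty":-1.55,"tz":0,"ax":0,"ay":0,"az":-0.12,"claw":3.2}])

```text
time_s: 5.28
tcp_pos: [0.6156, -0.2356, 0.0817]
ee_rot: [[0.671, -0.741, -0.003], [-0.741, -0.671, 0.0], [-0.002, 0.002, -1.0]]
wrist_force: [-4.1, -1.6, 0.7]
gripper_width: 0.364
gripper_force: 1.7
```

Emit:
drive_tool(rows=[{"tx":0,"ty":-0.8,"tz":0,"ax":0,"ay":0,"az":-0.06,"claw":3.2},{"tx":0,"ty":-0.4,"tz":0,"ax":0,"ay":0,"az":-0.03,"claw":3.2}])

```text
time_s: 5.45
tcp_pos: [0.6251, -0.2268, 0.0816]
ee_rot: [[0.734, -0.679, -0.002], [-0.679, -0.734, 0.0], [-0.001, 0.001, -1.0]]
wrist_force: [-4.6, -1.4, 0.4]
gripper_width: 0.371
gripper_force: 1.5
```

Emit:
drive_tool(rows=[{"tx":0,"ty":0.4,"tz":0,"ax":0,"ay":0,"az":0,"claw":7},{"tx":0,"ty":0,"tz":0,"ax":0,"ay":0,"az":0,"claw":7},{"tx":0,"ty":0,"tz":-3,"ax":0,"ay":0,"az":0,"claw":7},{"tx":0,"ty":0,"tz":-3,"ax":0,"ay":0,"az":-0.12,"claw":7},{"tx":0,"ty":0,"tz":-3,"ax":0,"ay":0,"az":-0.12,"claw":7},{"tx":0,"ty":0,"tz":-3,"ax":0,"ay":0,"az":-0.12,"claw":7},{"tx":0,"ty":0,"tz":-3,"ax":0,"ay":0,"az":-0.12,"claw":7},{"tx":0,"ty":0,"tz":-2,"ax":0,"ay":0,"az":-0.12,"claw":7},{"tx":0,"ty":0,"tz":0,"ax":0,"ay":0,"az":-0.12,"claw":7},{"tx":0,"ty":0,"tz":0,"ax":0,"ay":0,"az":-0.12,"claw":7}])

```text
time_s: 6.28
tcp_pos: [0.6235, -0.2309, 0.2542]
ee_rot: [[0.995, 0.095, 0.007], [0.095, -0.996, -0.001], [0.007, 0.002, -1.0]]
wrist_force: [0.6, 0.8, -0.8]
gripper_width: 0.803
gripper_force: 0.0
```

Emit:
drive_tool(rows=[{"tx":-2.3,"ty":-2.8,"tz":0,"ax":0,"ay":0,"az":0,"claw":7},{"tx":-2.3,"ty":-2.8,"tz":0,"ax":0,"ay":0,"az":0,"claw":7},{"tx":-2.3,"ty":-2.8,"tz":0,"ax":0,"ay":0,"az":0,"claw":7},{"tx":-2.3,"ty":-2.8,"tz":0,"ax":0,"ay":0,"az":0,"claw":7},{"tx":-2.3,"ty":-2.8,"tz":0,"ax":0,"ay":0,"az":0,"claw":7},{"tx":-2.3,"ty":-2.8,"tz":0,"ax":0,"ay":0,"az":0,"claw":7},{"tx":-2.3,"ty":-2.8,"tz":0,"ax":0,"ay":0,"az":0,"claw":7},{"tx":0,"ty":0,"tz":0,"ax":0,"ay":0,"az":0,"claw":7},{"tx":0,"ty":0,"tz":0,"ax":0,"ay":0,"az":0,"claw":7}])

```text
time_s: 7.03
tcp_pos: [0.4441, -0.0489, 0.2522]
ee_rot: [[0.996, 0.092, 0.004], [0.092, -0.996, 0.001], [0.004, -0.001, -1.0]]
wrist_force: [1.0, -0.4, 0.1]
gripper_width: 0.804
gripper_force: 0.0
```

Run:
```python
from h import *;import pickle
s=sense();p,z=capture('wrist');c=camera_params('wrist')
pickle.dump((s,p,z,c),open('w2.pkl','wb'));cv2.imwrite('pics/w2.png',p[:,:,::-1])
print(s['time_s'],s['tcp_pos'],np.round(s['ee_rot'],3))
h=cv2.cvtColor(p,cv2.COLOR_RGB2HSV).astype(int);X=cloud(c,z,s)
# jaw tops: points at z .066-.076, in vise-ish frame, edges facing the gap
xa=np.array([-.1426,.9898]);ya=np.array([-.9898,-.1426]);o=np.array([.5147,-.0399])
top=abs(X[...,2]-.071)<.006
R=[];F=[];ends=[]
for v in range(0,235):
    u=np.nonzero(top[v])[0]
    if len(u)<8: continue
    w=onz(c,np.c_[u,np.full(len(u),v)],.071,s)[:,:2]-o; xx=w@xa;yy=w@ya
    k=(xx>-.006)&(xx<.012)&(abs(yy)<.06)
    if k.sum()>3: i=np.argmin(np.where(k,xx,9));R.append(w[i]+o);ends.append(yy[i])
    k=(xx<-.042)&(xx>-.062)&(abs(yy)<.06)
    if k.sum()>3: i=np.argmax(np.where(k,xx,-9));F.append(w[i]+o)
for q in(R,F):
    q=np.array(q);l,d=line(q);d*=np.sign(d[0]);x=np.array([-d[1],d[0]])
    print(len(q),np.degrees(np.arctan2(x[1],x[0])),'x:',(l-o)@xa,'y range',((q-o)@ya).min(),((q-o)@ya).max())
```

```text
7.0333 [ 0.44407664 -0.04889366  0.25215146] [[ 0.996  0.092  0.004]
 [ 0.092 -0.996  0.001]
 [ 0.004 -0.001 -1.   ]]
100 97.95422 x: -0.0005200643386936142 y range -0.0482851713088038 0.04982820063095097
101 97.64729 x: -0.05196980705524444 y range -0.048341469127337035 0.05029990408460821
```

View pics/w2.png

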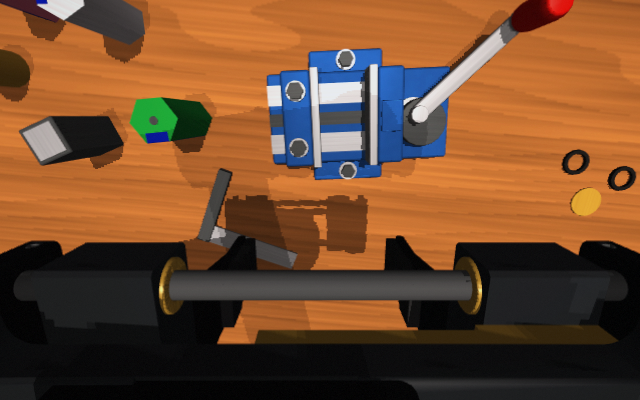

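The vise shows at (340,115), jaws open with a gap of about 51 mm; the lever is swung out to the knob at (545,10). Now the blank.

Emit:
drive_tool(rows=[{"tx":1.5,"ty":-3.7,"tz":0,"ax":0,"ay":0,"az":0,"claw":7},{"tx":1.5,"ty":-3.7,"tz":0,"ax":0,"ay":0,"az":0,"claw":7},{"tx":1.5,"ty":-3.7,"tz":0,"ax":0,"ay":0,"az":0,"claw":7},{"tx":1.5,"ty":-3.7,"tz":0,"ax":0,"ay":0,"az":0,"claw":7},{"tx":1.5,"ty":-3.7,"tz":0,"ax":0,"ay":0,"az":0,"claw":7},{"tx":1.5,"ty":-3.7,"tz":0,"ax":0,"ay":0,"az":0,"claw":7},{"tx":0,"ty":0,"tz":0,"ax":0,"ay":0,"az":0,"claw":7},{"tx":0,"ty":0,"tz":0,"ax":0,"ay":0,"az":0,"claw":7}])

```text
time_s: 7.75
tcp_pos: [0.5159, 0.1808, 0.2495]
ee_rot: [[0.996, 0.091, -0.001], [0.091, -0.996, -0.001], [-0.001, 0.001, -1.0]]
wrist_force: [-0.1, -0.7, 0.7]
gripper_width: 0.805
gripper_force: 0.0
```

Run:
```python
from h import *
s=sense();p,z=capture('wrist');c=camera_params('wrist')
cv2.imwrite('pics/w3.png',p[:,:,::-1])
u=proj(c,[.598,.191,.1],s)[0].astype(int);print(u,s['tcp_pos'],np.round(s['ee_rot'],3))
B=blank(p,c,s,.1,(max(u[0]-55,0),max(u[1]-55,0),u[0]+55,u[1]+55));print(B)
R=np.array(s['ee_rot']);print('to go cm',R.T@(np.r_[B[0],.058]-s['tcp_pos'])*100,'yaw',np.degrees(np.arctan2(R[1,0],R[0,0])))
```

```text
[317 104] [0.51594599 0.18083295 0.24952987] [[ 0.996  0.091 -0.001]
 [ 0.091 -0.996 -0.001]
 [-0.001  0.001 -1.   ]]
(array([0.59866246, 0.19022904]), np.float64(96.91522599253429), np.float64(95.91522599253429), np.float64(0.03999806699593332), np.float64(0.03966523954163336))
to go cm [ 8.33958413 -0.19972873 19.14553102] yaw 5.1958352900619005
```

View pics/w3.png

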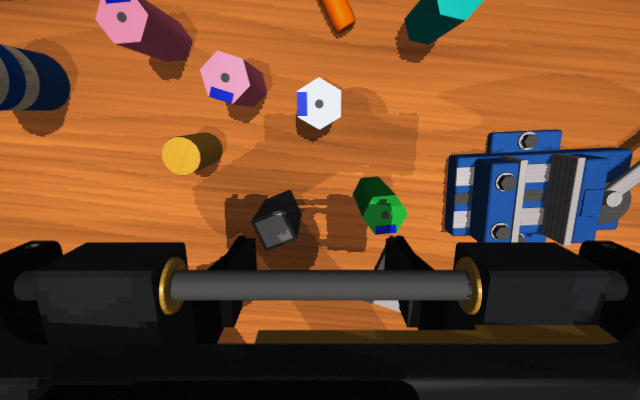

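Blank confirmed at (319,103), datum facing the rear jaw side and the nearest pink hex 97 px away; I descend with the opening narrowed.

Emit:
drive_tool(rows=[{"tx":2.8,"ty":-0.2,"tz":2,"ax":0,"ay":0,"az":-0.012,"claw":6},{"tx":2.8,"ty":0,"tz":2,"ax":0,"ay":0,"az":0,"claw":6},{"tx":2.7,"ty":0,"tz":2,"ax":0,"ay":0,"az":0,"claw":6},{"tx":0,"ty":0,"tz":3,"ax":0,"ay":0,"az":0,"claw":6},{"tx":0,"ty":0,"tz":3,"ax":0,"ay":0,"az":0,"claw":6},{"tx":0,"ty":0,"tz":3,"ax":0,"ay":0,"az":0,"claw":6},{"tx":0,"ty":0,"tz":3,"ax":0,"ay":0,"az":0,"claw":6},{"tx":0,"ty":0,"tz":1.1,"ax":0,"ay":0,"az":0,"claw":6},{"tx":0,"ty":0,"tz":0,"ax":0,"ay":0,"az":0,"claw":6}])

```text
time_s: 8.55
tcp_pos: [0.5953, 0.1871, 0.0565]
ee_rot: [[0.995, 0.099, -0.006], [0.099, -0.995, -0.003], [-0.006, 0.003, -1.0]]
wrist_force: [-0.1, -0.1, 0.7]
gripper_width: 0.686
gripper_force: 0.0
```

Emit:
drive_tool(rows=[{"tx":0,"ty":0,"tz":0,"ax":0,"ay":0,"az":0,"claw":3},{"tx":0,"ty":0,"tz":0,"ax":0,"ay":0,"az":0,"claw":3},{"tx":0,"ty":0,"tz":0,"ax":0,"ay":0,"az":0,"claw":3},{"tx":0,"ty":0,"tz":0,"ax":0,"ay":0,"az":0,"claw":3},{"tx":0,"ty":0,"tz":0,"ax":0,"ay":0,"az":0,"claw":3},{"tx":0,"ty":0,"tz":0,"ax":0,"ay":0,"az":0,"claw":3}])

```text
time_s: 9.05
tcp_pos: [0.5979, 0.1902, 0.0615]
ee_rot: [[0.995, 0.103, 0.003], [0.103, -0.995, 0.001], [0.003, -0.001, -1.0]]
wrist_force: [-0.9, -0.3, 5.9]
gripper_width: 0.457
gripper_force: 29.9
```

Emit:
drive_tool(rows=[{"tx":0,"ty":0,"tz":-1.5,"ax":0,"ay":0,"az":0,"claw":3},{"tx":0,"ty":0,"tz":-2.5,"ax":0,"ay":0,"az":0,"claw":3},{"tx":0,"ty":0,"tz":-3,"ax":0,"ay":0,"az":0,"claw":3},{"tx":0,"ty":0,"tz":-3,"ax":0,"ay":0,"az":0,"claw":3},{"tx":0,"ty":0,"tz":-3,"ax":0,"ay":0,"az":0,"claw":3},{"tx":-1.5,"ty":3.5,"tz":0,"ax":0,"ay":0,"az":0,"claw":3},{"tx":-1.5,"ty":3.5,"tz":0,"ax":0,"ay":0,"az":0,"claw":3},{"tx":-1.5,"ty":3.5,"tz":0,"ax":0,"ay":0,"az":0,"claw":3},{"tx":-1.5,"ty":3.5,"tz":0,"ax":0,"ay":0,"az":0,"claw":3},{"tx":-1.5,"ty":3.5,"tz":0,"ax":0,"ay":0,"az":0,"claw":3}])

```text
time_s: 9.88
tcp_pos: [0.5382, 0.0068, 0.1886]
ee_rot: [[0.995, 0.102, -0.002], [0.102, -0.995, 0.0], [-0.002, -0.001, -1.0]]
wrist_force: [0.4, -0.2, -2.8]
gripper_width: 0.459
gripper_force: 29.9
```

Emit:
drive_tool(rows=[{"tx":-1.5,"ty":3.5,"tz":0,"ax":0,"ay":0,"az":0,"claw":3},{"tx":-1.5,"ty":3.6,"tz":0,"ax":0,"ay":0,"az":0,"claw":3},{"tx":0,"ty":0,"tz":0,"ax":0,"ay":0,"az":-0.034,"claw":3},{"tx":0,"ty":0,"tz":0,"ax":0,"ay":0,"az":0,"claw":3},{"tx":0,"ty":0,"tz":0,"ax":0,"ay":0,"az":0,"claw":3}])

```text
time_s: 10.3
tcp_pos: [0.517, -0.0657, 0.1891]
ee_rot: [[0.991, 0.134, -0.001], [0.134, -0.991, 0.001], [-0.001, -0.001, -1.0]]
wrist_force: [0.5, 0.4, -2.8]
gripper_width: 0.457
gripper_force: 29.9
```

Run:
```python
from h import *
s=sense();p,z=capture('wrist');c=camera_params('wrist')
cv2.imwrite('pics/w4.png',p[:,:,::-1])
R=np.array(s['ee_rot']);print(s['tcp_pos'],np.degrees(np.arctan2(R[1,0],R[0,0])),R.round(4),s['wrist_force'],s['gripper_width'])
T=np.array([.5176,-.0663,.0885]);print('to go cm',R.T@(T-s['tcp_pos'])*100)
# where blank top is expected relative to the tool: 42 mm behind TCP
print('top px',proj(c,np.array(s['tcp_pos'])+R@[0,0,-.0415],s))
```

```text
[ 0.5170393  -0.06569188  0.18905587] 7.707368799611763 [[ 9.910e-01  1.341e-01 -8.000e-04]
 [ 1.341e-01 -9.910e-01  5.000e-04]
 [-7.000e-04 -7.000e-04 -1.000e+00]] [ 0.51485784  0.37428609 -2.79737263] 0.4571083443073395
to go cm [ 0.05481633  0.07433496 10.05550317]
top px [[321.26398683 295.86375535]]
```

View pics/w4.png

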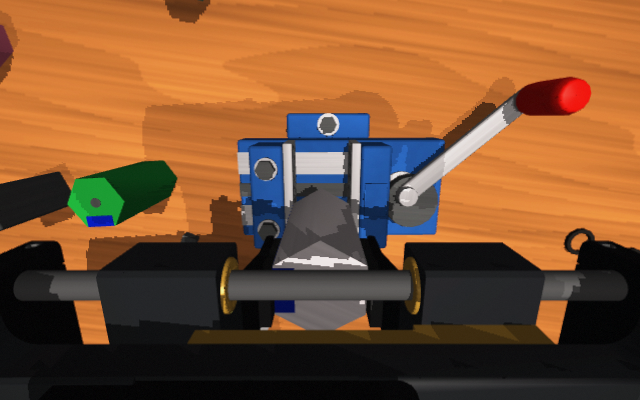

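The blank hangs upright over the gap: bottom near column 318, jaw strips at columns 288 and 356, square to the tool.

Emit:
drive_tool(rows=[{"tx":0,"ty":0.05,"tz":2.5,"ax":0,"ay":0,"az":0,"claw":3},{"tx":0,"ty":0,"tz":2.5,"ax":0,"ay":0,"az":0,"claw":3},{"tx":0,"ty":0,"tz":2,"ax":0,"ay":0,"az":0,"claw":3},{"tx":0,"ty":0,"tz":1.5,"ax":0,"ay":0,"az":0,"claw":3},{"tx":0,"ty":0,"tz":1.0,"ax":0,"ay":0,"az":0,"claw":3},{"tx":0,"ty":0,"tz":0,"ax":0,"ay":0,"az":0,"claw":3},{"tx":0,"ty":0,"tz":0,"ax":0,"ay":0,"az":0,"claw":3}])

```text
time_s: 10.93
tcp_pos: [0.5182, -0.0654, 0.0946]
ee_rot: [[0.991, 0.137, 0.0], [0.137, -0.991, -0.0], [0.0, 0.0, -1.0]]
wrist_force: [0.2, -0.2, -3.2]
gripper_width: 0.458
gripper_force: 30.0
```

Emit:
drive_tool(rows=[{"tx":0,"ty":0,"tz":0.2,"ax":0,"ay":0,"az":0,"claw":3},{"tx":0,"ty":0,"tz":0.1,"ax":0,"ay":0,"az":0,"claw":3},{"tx":0,"ty":0,"tz":0,"ax":0,"ay":0,"az":0,"claw":3}])

```text
time_s: 11.18
tcp_pos: [0.5178, -0.066, 0.092]
ee_rot: [[0.991, 0.136, 0.001], [0.136, -0.991, 0.0], [0.001, -0.0, -1.0]]
wrist_force: [-0.4, 0.3, -3.6]
gripper_width: 0.457
gripper_force: 30.0
```

Emit:
drive_tool(rows=[{"tx":0,"ty":-0.3,"tz":0.1,"ax":0,"ay":0,"az":0,"claw":3},{"tx":0,"ty":-0.15,"tz":0.1,"ax":0,"ay":0,"az":0,"claw":3},{"tx":0,"ty":0,"tz":0,"ax":0,"ay":0,"az":0,"claw":3},{"tx":0,"ty":0,"tz":0,"ax":0,"ay":0,"az":0,"claw":3}])

```text
time_s: 11.52
tcp_pos: [0.5179, -0.0627, 0.0914]
ee_rot: [[0.991, 0.137, 0.002], [0.137, -0.991, -0.002], [0.002, 0.002, -1.0]]
wrist_force: [-0.7, -4.4, 4.1]
gripper_width: 0.457
gripper_force: 30.0
```

Emit:
drive_tool(rows=[{"tx":0,"ty":-0.1,"tz":0,"ax":0,"ay":0,"az":0,"claw":3},{"tx":0,"ty":0,"tz":0.1,"ax":0,"ay":0,"az":0,"claw":3},{"tx":0,"ty":0,"tz":0,"ax":0,"ay":0,"az":0,"claw":3}])

```text
time_s: 11.77
tcp_pos: [0.518, -0.0617, 0.0913]
ee_rot: [[0.991, 0.137, 0.003], [0.137, -0.991, -0.002], [0.003, 0.002, -1.0]]
wrist_force: [-2.8, -3.7, 10.8]
gripper_width: 0.459
gripper_force: 30.0
```

Emit:
drive_tool(rows=[{"tx":0,"ty":0,"tz":-0.2,"ax":0,"ay":0,"az":0,"claw":3},{"tx":0,"ty":-0.1,"tz":0,"ax":0,"ay":0,"az":0,"claw":3},{"tx":0,"ty":0,"tz":0,"ax":0,"ay":0,"az":0,"claw":3}])

```text
time_s: 12.02
tcp_pos: [0.5175, -0.0607, 0.0915]
ee_rot: [[0.991, 0.137, 0.002], [0.137, -0.991, -0.002], [0.002, 0.002, -1.0]]
wrist_force: [1.0, -7.0, 0.8]
gripper_width: 0.453
gripper_force: 30.0
```

Emit:
drive_tool(rows=[{"tx":0,"ty":-0.1,"tz":0,"ax":0,"ay":0,"az":0,"claw":3},{"tx":0,"ty":0,"tz":0,"ax":0,"ay":0,"az":0,"claw":3}])

```text
time_s: 12.18
tcp_pos: [0.5174, -0.0606, 0.0915]
ee_rot: [[0.991, 0.137, 0.001], [0.137, -0.991, -0.003], [0.001, 0.003, -1.0]]
wrist_force: [1.1, -10.6, 1.8]
gripper_width: 0.459
gripper_force: 30.0
```

Emit:
drive_tool(rows=[{"tx":0,"ty":0.15,"tz":0.1,"ax":0,"ay":0,"az":0,"claw":3},{"tx":0,"ty":0,"tz":0,"ax":0,"ay":0,"az":0,"claw":5.5},{"tx":0,"ty":0,"tz":0,"ax":0,"ay":0,"az":0,"claw":5.5},{"tx":0,"ty":0,"tz":0,"ax":0,"ay":0,"az":0,"claw":5.5},{"tx":0,"ty":0,"tz":0,"ax":0,"ay":0,"az":0,"claw":5.5},{"tx":0,"ty":0,"tz":-1.5,"ax":0,"ay":0,"az":0,"claw":5.5},{"tx":0,"ty":0,"tz":-3,"ax":0,"ay":0,"az":0,"claw":5.5},{"tx":0,"ty":0,"tz":-4,"ax":0,"ay":0,"az":0,"claw":5.5},{"tx":0,"ty":0,"tz":-4,"ax":0,"ay":0,"az":0,"claw":5.5},{"tx":0,"ty":0,"tz":-4,"ax":0,"ay":0,"az":0,"claw":5.5}])

```text
time_s: 13.02
tcp_pos: [0.5163, -0.06, 0.2561]
ee_rot: [[0.991, 0.136, -0.001], [0.136, -0.991, 0.0], [-0.001, -0.0, -1.0]]
wrist_force: [2.0, 1.0, -0.2]
gripper_width: 0.631
gripper_force: 0.0
```

Emit:
drive_tool(rows=[{"tx":-3.7,"ty":0,"tz":0,"ax":0,"ay":0,"az":0,"claw":5.5},{"tx":-3.7,"ty":0,"tz":0,"ax":0,"ay":0,"az":0,"claw":5.5},{"tx":0,"ty":0,"tz":0,"ax":0,"ay":0,"az":0,"claw":5.5},{"tx":0,"ty":0,"tz":0,"ax":0,"ay":0,"az":0,"claw":5.5}])

```text
time_s: 13.35
tcp_pos: [0.442, -0.0703, 0.255]
ee_rot: [[0.991, 0.136, 0.001], [0.136, -0.991, 0.001], [0.001, -0.0, -1.0]]
wrist_force: [-0.1, 0.2, 0.2]
gripper_width: 0.632
gripper_force: 0.0
```

Run:
```python
from h import *
s=sense();p,z=capture('wrist');c=camera_params('wrist')
cv2.imwrite('pics/w5.png',p[:,:,::-1])
R=np.array(s['ee_rot']);print(s['tcp_pos'],np.degrees(np.arctan2(R[1,0],R[0,0])))
u=proj(c,[.5167,-.0603,.13],s)[0].astype(int);print(u)
B=blank(p,c,s,.13,(u[0]-70,max(u[1]-70,0),u[0]+70,u[1]+70));print(B)
```

```text
[ 0.44199632 -0.07031443  0.25498406] 7.817612450552511
[321 112]
(array([ 0.5180891 , -0.07732161]), np.float64(-59.06753503044309), np.float64(-79.0675350304431), np.float64(0.10610440099440908), np.float64(0.09649713405602021))
```

View pics/w5.png

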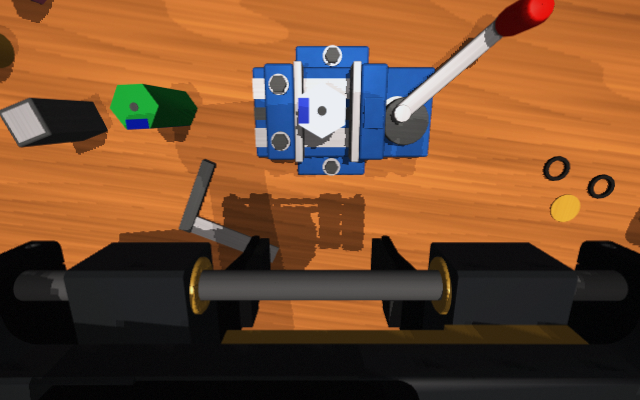

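The blank stands in the jaws at (322,111), blue dye at (305,110) against the rear-jaw strip. Now back to the knob.

Emit:
drive_tool(rows=[{"tx":2.7,"ty":3.0,"tz":0,"ax":0,"ay":0,"az":0,"claw":6},{"tx":2.7,"ty":3.0,"tz":0,"ax":0,"ay":0,"az":0,"claw":6},{"tx":2.7,"ty":3.0,"tz":0,"ax":0,"ay":0,"az":0,"claw":6},{"tx":2.7,"ty":3.0,"tz":0,"ax":0,"ay":0,"az":0,"claw":6},{"tx":2.7,"ty":3.0,"tz":0,"ax":0,"ay":0,"az":0,"claw":6},{"tx":2.6,"ty":3.0,"tz":0,"ax":0,"ay":0,"az":0,"claw":6},{"tx":0,"ty":0,"tz":0,"ax":0,"ay":0,"az":0.11,"claw":6},{"tx":0,"ty":0,"tz":0,"ax":0,"ay":0,"az":0.11,"claw":6},{"tx":0,"ty":0,"tz":0,"ax":0,"ay":0,"az":0.11,"claw":6},{"tx":0,"ty":0,"tz":0,"ax":0,"ay":0,"az":0.11,"claw":6}])

```text
time_s: 14.23
tcp_pos: [0.6289, -0.2272, 0.2524]
ee_rot: [[0.952, -0.305, -0.002], [-0.305, -0.952, 0.0], [-0.002, 0.001, -1.0]]
wrist_force: [0.4, -0.4, 0.2]
gripper_width: 0.688
gripper_force: 0.0
```

Emit:
drive_tool(rows=[{"tx":0,"ty":0,"tz":1,"ax":0,"ay":0,"az":0.11,"claw":6},{"tx":0,"ty":0,"tz":1,"ax":0,"ay":0,"az":0.11,"claw":6},{"tx":0,"ty":0,"tz":1,"ax":0,"ay":0,"az":0.11,"claw":6},{"tx":0,"ty":0,"tz":1,"ax":0,"ay":0,"az":0.11,"claw":6},{"tx":0,"ty":0,"tz":2,"ax":0,"ay":0,"az":0,"claw":6},{"tx":0,"ty":0,"tz":2,"ax":0,"ay":0,"az":0,"claw":6},{"tx":0,"ty":0,"tz":2,"ax":0,"ay":0,"az":0,"claw":6},{"tx":0,"ty":0,"tz":0,"ax":0,"ay":0,"az":0,"claw":6}])

```text
time_s: 14.9
tcp_pos: [0.6256, -0.2259, 0.1481]
ee_rot: [[0.735, -0.678, -0.01], [-0.678, -0.735, 0.003], [-0.009, 0.005, -1.0]]
wrist_force: [-1.0, 0.4, -0.8]
gripper_width: 0.689
gripper_force: 0.0
```

Emit:
drive_tool(rows=[{"tx":0,"ty":0,"tz":2.2,"ax":0,"ay":0,"az":0,"claw":6},{"tx":0,"ty":0,"tz":2.2,"ax":0,"ay":0,"az":0,"claw":6},{"tx":0,"ty":0,"tz":2.2,"ax":0,"ay":0,"az":0,"claw":6},{"tx":0,"ty":0,"tz":0,"ax":0,"ay":0,"az":0,"claw":3.2},{"tx":0,"ty":0,"tz":0,"ax":0,"ay":0,"az":0,"claw":3.2},{"tx":0,"ty":0,"tz":0,"ax":0,"ay":0,"az":0,"claw":3.2},{"tx":0,"ty":0,"tz":0,"ax":0,"ay":0,"az":0,"claw":3.2},{"tx":0,"ty":0,"tz":0,"ax":0,"ay":0,"az":0,"claw":3.2}])

```text
time_s: 15.57
tcp_pos: [0.6286, -0.2269, 0.0905]
ee_rot: [[0.736, -0.677, 0.003], [-0.677, -0.736, -0.001], [0.003, -0.002, -1.0]]
wrist_force: [0.0, 0.1, 0.5]
gripper_width: 0.417
gripper_force: 0.0
```

Emit:
drive_tool(rows=[{"tx":-0.1,"ty":1.55,"tz":0,"ax":0,"ay":0,"az":0.12,"claw":3.2},{"tx":-0.1,"ty":1.55,"tz":0,"ax":0,"ay":0,"az":0.12,"claw":3.2},{"tx":-0.1,"ty":1.55,"tz":0,"ax":0,"ay":0,"az":0.12,"claw":3.2},{"tx":-0.1,"ty":1.55,"tz":0,"ax":0,"ay":0,"az":0.12,"claw":3.2},{"tx":-0.1,"ty":1.55,"tz":0,"ax":0,"ay":0,"az":0.12,"claw":3.2},{"tx":-0.1,"ty":1.55,"tz":0,"ax":0,"ay":0,"az":0.12,"claw":3.2},{"tx":0,"ty":0,"tz":0,"ax":0,"ay":0,"az":0,"claw":3.2}])

```text
time_s: 16.15
tcp_pos: [0.5446, -0.2681, 0.0903]
ee_rot: [[0.103, -0.995, 0.002], [-0.995, -0.103, -0.0], [0.0, -0.002, -1.0]]
wrist_force: [-1.0, 0.8, -0.1]
gripper_width: 0.37
gripper_force: 0.0
```

Emit:
drive_tool(rows=[{"tx":0,"ty":0,"tz":0.8,"ax":0,"ay":0,"az":0,"claw":3.2},{"tx":-0.1,"ty":1.55,"tz":0,"ax":0,"ay":0,"az":0.12,"claw":3.2},{"tx":-0.05,"ty":1.0,"tz":0,"ax":0,"ay":0,"az":0.08,"claw":3.2}])

```text
time_s: 16.4
tcp_pos: [0.5226, -0.268, 0.0807]
ee_rot: [[-0.094, -0.996, 0.005], [-0.996, 0.094, -0.002], [0.001, -0.005, -1.0]]
wrist_force: [3.5, -3.0, -1.8]
gripper_width: 0.371
gripper_force: 1.9
```

Emit:
drive_tool(rows=[{"tx":-0.05,"ty":0.8,"tz":0,"ax":0,"ay":0,"az":0.06,"claw":3.2},{"tx":0,"ty":0.4,"tz":0,"ax":0,"ay":0,"az":0.03,"claw":3.2}])

```text
time_s: 16.57
tcp_pos: [0.5103, -0.2661, 0.0809]
ee_rot: [[-0.181, -0.984, 0.004], [-0.984, 0.181, -0.002], [0.001, -0.004, -1.0]]
wrist_force: [3.5, -2.2, -2.0]
gripper_width: 0.374
gripper_force: 1.8
```

Emit:
drive_tool(rows=[{"tx":0,"ty":0.4,"tz":0,"ax":0,"ay":0,"az":0.03,"claw":3.2},{"tx":0,"ty":0.4,"tz":0,"ax":0,"ay":0,"az":0.03,"claw":3.2}])

```text
time_s: 16.73
tcp_pos: [0.5032, -0.2647, 0.0809]
ee_rot: [[-0.238, -0.971, 0.005], [-0.971, 0.238, -0.002], [0.001, -0.005, -1.0]]
wrist_force: [3.4, -3.3, -0.7]
gripper_width: 0.371
gripper_force: 1.8
```

Emit:
drive_tool(rows=[{"tx":0,"ty":0.4,"tz":0,"ax":0,"ay":0,"az":0.03,"claw":3.2},{"tx":0,"ty":0.4,"tz":0,"ax":0,"ay":0,"az":0.03,"claw":3.2}])

```text
time_s: 16.9
tcp_pos: [0.4956, -0.2628, 0.081]
ee_rot: [[-0.296, -0.955, 0.005], [-0.955, 0.296, -0.002], [0.001, -0.005, -1.0]]
wrist_force: [2.7, -4.1, -1.1]
gripper_width: 0.368
gripper_force: 1.8
```

Emit:
drive_tool(rows=[{"tx":0,"ty":0.3,"tz":0,"ax":0,"ay":0,"az":0.025,"claw":3.2},{"tx":0,"ty":0,"tz":0,"ax":0,"ay":0,"az":0,"claw":3.2}])

```text
time_s: 17.07
tcp_pos: [0.4918, -0.2616, 0.081]
ee_rot: [[-0.319, -0.948, 0.003], [-0.948, 0.319, -0.002], [0.001, -0.003, -1.0]]
wrist_force: [2.0, -2.6, 1.1]
gripper_width: 0.368
gripper_force: 1.4
```

Emit:
drive_tool(rows=[{"tx":0,"ty":0.3,"tz":0,"ax":0,"ay":0,"az":0.025,"claw":3.2},{"tx":0,"ty":0,"tz":0,"ax":0,"ay":0,"az":0,"claw":3.2}])

```text
time_s: 17.23
tcp_pos: [0.489, -0.2606, 0.081]
ee_rot: [[-0.343, -0.939, 0.003], [-0.939, 0.343, -0.001], [0.0, -0.003, -1.0]]
wrist_force: [2.9, -2.5, -0.2]
gripper_width: 0.369
gripper_force: 1.9
```

Emit:
drive_tool(rows=[{"tx":0,"ty":0.3,"tz":0,"ax":0,"ay":0,"az":0.025,"claw":3.2},{"tx":0,"ty":0,"tz":0,"ax":0,"ay":0,"az":0,"claw":3.2}])

```text
time_s: 17.4
tcp_pos: [0.4874, -0.2599, 0.081]
ee_rot: [[-0.366, -0.93, 0.006], [-0.93, 0.366, -0.002], [-0.0, -0.006, -1.0]]
wrist_force: [4.4, -3.2, -2.1]
gripper_width: 0.369
gripper_force: 3.3
```

Emit:
drive_tool(rows=[{"tx":0,"ty":0.3,"tz":0,"ax":0,"ay":0,"az":0.025,"claw":3.2},{"tx":0,"ty":0,"tz":0,"ax":0,"ay":0,"az":0,"claw":3.2}])

```text
time_s: 17.57
tcp_pos: [0.4862, -0.2592, 0.0811]
ee_rot: [[-0.389, -0.921, 0.009], [-0.921, 0.389, -0.003], [-0.001, -0.01, -1.0]]
wrist_force: [8.9, -7.1, -6.6]
gripper_width: 0.373
gripper_force: 5.1
```

Emit:
drive_tool(rows=[{"tx":0,"ty":0.2,"tz":0,"ax":0,"ay":0,"az":0.02,"claw":3.2},{"tx":0,"ty":0,"tz":0,"ax":0,"ay":0,"az":0,"claw":3.2}])

```text
time_s: 17.73
tcp_pos: [0.4857, -0.2588, 0.0811]
ee_rot: [[-0.407, -0.913, 0.012], [-0.913, 0.407, -0.004], [-0.001, -0.013, -1.0]]
wrist_force: [10.3, -7.3, -8.8]
gripper_width: 0.369
gripper_force: 6.6
```

Emit:
drive_tool(rows=[{"tx":0,"ty":0.25,"tz":0,"ax":0,"ay":0,"az":0,"claw":3.2},{"tx":0,"ty":0,"tz":0,"ax":0,"ay":0,"az":0,"claw":3.2}])

```text
time_s: 17.9
tcp_pos: [0.4845, -0.2584, 0.0811]
ee_rot: [[-0.406, -0.914, 0.014], [-0.914, 0.406, -0.005], [-0.001, -0.015, -1.0]]
wrist_force: [13.4, -10.8, -12.6]
gripper_width: 0.372
gripper_force: 8.1
```

Emit:
drive_tool(rows=[{"tx":0,"ty":0.2,"tz":0,"ax":0,"ay":0,"az":0,"claw":3.2},{"tx":0,"ty":0,"tz":0,"ax":0,"ay":0,"az":0,"claw":3.2}])

```text
time_s: 18.07
tcp_pos: [0.4837, -0.2581, 0.0812]
ee_rot: [[-0.406, -0.914, 0.016], [-0.914, 0.406, -0.006], [-0.001, -0.018, -1.0]]
wrist_force: [14.8, -13.1, -14.0]
gripper_width: 0.371
gripper_force: 9.4
```

Tangential push is about 19 N, roughly 190 N at the jaws. Release.

Emit:
drive_tool(rows=[{"tx":0,"ty":-0.3,"tz":0,"ax":0,"ay":0,"az":0,"claw":6},{"tx":0,"ty":-0.3,"tz":0,"ax":0,"ay":0,"az":0,"claw":6},{"tx":0,"ty":-0.1,"tz":0,"ax":0,"ay":0,"az":0,"claw":6},{"tx":0,"ty":0,"tz":0,"ax":0,"ay":0,"az":0,"claw":6},{"tx":0,"ty":0,"tz":0,"ax":0,"ay":0,"az":0,"claw":6}])

```text
time_s: 18.48
tcp_pos: [0.4806, -0.2577, 0.0799]
ee_rot: [[-0.41, -0.912, -0.003], [-0.912, 0.41, 0.001], [0.0, 0.003, -1.0]]
wrist_force: [0.6, 0.3, -0.4]
gripper_width: 0.642
gripper_force: 0.0
```

Emit:
drive_tool(rows=[{"tx":0,"ty":0,"tz":-2,"ax":0,"ay":0,"az":0,"claw":6},{"tx":0,"ty":0,"tz":-4,"ax":0,"ay":0,"az":0,"claw":6},{"tx":0,"ty":0,"tz":-4,"ax":0,"ay":0,"az":0,"claw":6},{"tx":0,"ty":0,"tz":-4,"ax":0,"ay":0,"az":0,"claw":6},{"tx":0,"ty":0,"tz":-4,"ax":0,"ay":0,"az":0,"claw":6},{"tx":0,"ty":0,"tz":-4,"ax":0,"ay":0,"az":0,"claw":6},{"tx":0,"ty":0,"tz":0,"ax":0,"ay":0,"az":0,"claw":6}])

```text
time_s: 19.07
tcp_pos: [0.4844, -0.2598, 0.3099]
ee_rot: [[-0.409, -0.912, 0.015], [-0.913, 0.409, -0.007], [0.0, -0.016, -1.0]]
wrist_force: [0.8, -0.2, 1.8]
gripper_width: 0.691
gripper_force: 0.0
```

Run:
```python
from h import *
s=sense();p,z=capture('wrist');c=camera_params('wrist');q,zz=capture('top');ct=camera_params('top')
print(s['time_s'],s['tcp_pos'])
k=proj(ct,[.486,-.258,.114])[0].astype(int);x0,y0=k-8
h=cv2.cvtColor(q,cv2.COLOR_RGB2HSV).astype(int)
m=((h[...,0]<8)|(h[...,0]>172))&(h[...,1]>150);v,u=np.nonzero(m[y0-10:y0+26,x0-10:x0+26]);px=(u.mean()+x0-10,v.mean()+y0-10)
K=onz(ct,[px],.10)[0];print('knob now',K,px)
a=q[175:255,265:415];cv2.imwrite('pics/end.png',cv2.resize(a,None,fx=5,fy=5,interpolation=2)[:,:,::-1])
```

```text
19.0667 [ 0.48435149 -0.25982498  0.30988956]
knob now [ 0.48904583 -0.27985388  0.1       ] (np.float64(387.3333333333333), np.float64(231.66666666666666))
```

View pics/end.png

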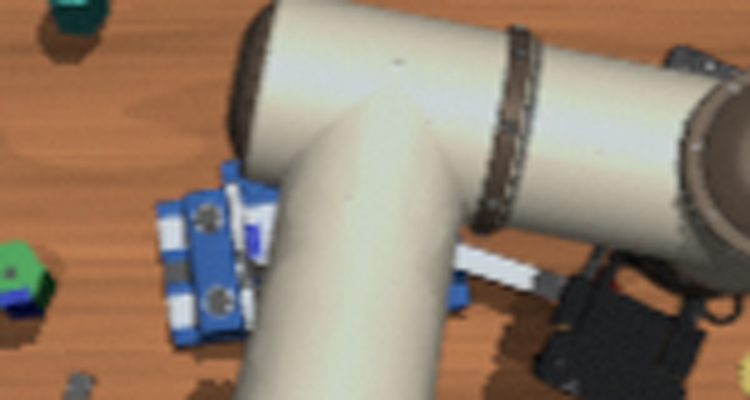

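The arm hides the vise in the top view (blank and dye just visible near (255,235)); I back the wrist camera off and check numerically.

Emit:
drive_tool(rows=[{"tx":-3.6,"ty":0.3,"tz":0,"ax":0,"ay":0,"az":0,"claw":6},{"tx":-3.6,"ty":0,"tz":0,"ax":0,"ay":0,"az":0,"claw":6},{"tx":-3.6,"ty":0,"tz":0,"ax":0,"ay":0,"az":0,"claw":6},{"tx":-3.6,"ty":0,"tz":0,"ax":0,"ay":0,"az":0,"claw":6},{"tx":-3.6,"ty":0,"tz":0,"ax":0,"ay":0,"az":0,"claw":6},{"tx":0,"ty":0,"tz":0,"ax":0,"ay":0,"az":0,"claw":6},{"tx":0,"ty":0,"tz":0,"ax":0,"ay":0,"az":0,"claw":6}])

```text
time_s: 19.75
tcp_pos: [0.5523, -0.0911, 0.298]
ee_rot: [[-0.407, -0.913, -0.005], [-0.913, 0.407, 0.0], [0.002, 0.005, -1.0]]
wrist_force: [-0.2, 0.3, -1.3]
gripper_width: 0.691
gripper_force: 0.0
```

```bash
cat > chk.py <<'E'
from h import *
s=sense();p,z=capture('wrist');c=camera_params('wrist');X=cloud(c,z,s)
h=cv2.cvtColor(p,cv2.COLOR_RGB2HSV).astype(int)
xa=np.array([-.1374,.9905]);ya=np.array([-.9905,-.1374]);o=np.array([.5140,-.0405])
P=X[...,:2]-o
m=np.uint8((abs(X[...,2]-.13)<.007)&(np.hypot(*(P-(-.02*xa)).transpose(2,0,1))<.045))
v,u=np.nonzero(m);w=onz(c,np.c_[u,v],.13,s)[:,:2];H=cv2.convexHull(np.float32(w))[:,0]
M=cv2.moments(H);C=np.array([M['m10'],M['m01']])/M['m00']
A=np.radians(97.9+np.arange(-15,15.1,.25))
W=[sum(np.ptp((H-C)@[np.cos(a+k*np.pi/3),np.sin(a+k*np.pi/3)]) for k in range(3))/3 for a in A]
print('blank',C,'vise xy',(C-o)@xa,(C-o)@ya,'ang',np.degrees(A[np.argmin(W)]),'width',min(W),len(u),'z',np.median(X[v,u,2]))
b=m.astype(bool)&(abs(h[...,0]-118)<14)&(h[...,1]>150);v,u=np.nonzero(b);d=onz(c,np.c_[u,v],.13,s)[:,:2].mean(0)-C;print('dye dir',np.degrees(np.arctan2(d[1],d[0])))
r=((h[...,0]<8)|(h[...,0]>172))&(h[...,1]>170)&(X[...,2]>.102)&(X[...,2]<.125);v,u=np.nonzero(r)
if len(u): k=onz(c,np.c_[u,v],.114,s)[:,:2].mean(0);e=k-[.529,-.138];print('knob',k,'ang',np.degrees(np.arctan2(e[1],e[0]))%360,len(u),v.min())
top=abs(X[...,2]-.071)<.005;xx=P@xa;yy=P@ya
for n,lo,hi in(('rear',-.008,.01),('front',-.06,-.03)):
    t=top&(xx>lo)&(xx<hi)&(abs(yy)>.028)&(abs(yy)<.047);print(n,np.percentile(xx[t],[1,3,50,97,99]).round(4),t.sum())
E
python3 chk.py
```

```text
blank [ 0.51775482 -0.06080691] vise xy -0.020629908633690824 -0.0009289791491781031 ang 97.4 width 0.04078113164500749 1251 z 0.13019367896367184
dye dir 97.00906750529961
knob [ 0.4926761  -0.25638222] ang 252.9421135693947 119 0
rear [-0.0003 -0.0001  0.0042  0.0097  0.01  ] 263
front [-0.0598 -0.0594 -0.0501 -0.0408 -0.0404] 506
```

Emit:
drive_tool(rows=[{"tx":3.5,"ty":0,"tz":-1,"ax":0,"ay":0,"az":0,"claw":6},{"tx":3.5,"ty":0,"tz":-1,"ax":0,"ay":0,"az":0,"claw":6},{"tx":0,"ty":0,"tz":0,"ax":0,"ay":0,"az":0,"claw":6},{"tx":0,"ty":0,"tz":0,"ax":0,"ay":0,"az":0,"claw":6}])

```text
time_s: 20.13
tcp_pos: [0.5228, -0.1589, 0.3206]
ee_rot: [[-0.414, -0.91, -0.0], [-0.91, 0.414, 0.0], [-0.0, 0.0, -1.0]]
wrist_force: [0.8, -0.2, -0.8]
gripper_width: 0.691
gripper_force: 0.0
```

```bash
python3 chk.py 2>&1 | grep -E "knob|front|rear"
```

```text
knob [ 0.48812552 -0.26743876] ang 252.4748012667592 485 62
rear [-0.0004 -0.0003  0.0015  0.0094  0.0097] 122
front [-0.0597 -0.0593 -0.0499 -0.0407 -0.0403] 392
```

The knob reading (252.5°, with about 1° of bias) can't tell whether the lever sprang back. I go back and test it by touch.

Emit:
drive_tool(rows=[{"tx":3.5,"ty":-0.3,"tz":1,"ax":0,"ay":0,"az":0,"claw":6},{"tx":3.5,"ty":-0.3,"tz":1,"ax":0,"ay":0,"az":0,"claw":6},{"tx":3.6,"ty":-0.2,"tz":1,"ax":0,"ay":0,"az":0,"claw":6},{"tx":0,"ty":0,"tz":4,"ax":0,"ay":0,"az":0,"claw":6},{"tx":0,"ty":0,"tz":4,"ax":0,"ay":0,"az":0,"claw":6},{"tx":0,"ty":0,"tz":3,"ax":0,"ay":0,"az":0,"claw":6},{"tx":0,"ty":0,"tz":3,"ax":0,"ay":0,"az":0,"claw":6},{"tx":0,"ty":0,"tz":0,"ax":0,"ay":0,"az":0,"claw":6},{"tx":0,"ty":0,"tz":0,"ax":0,"ay":0,"az":0,"claw":6}])

```text
time_s: 20.93
tcp_pos: [0.4871, -0.2564, 0.1491]
ee_rot: [[-0.41, -0.912, -0.005], [-0.912, 0.41, 0.001], [0.001, 0.005, -1.0]]
wrist_force: [0.1, 0.3, 0.1]
gripper_width: 0.687
gripper_force: 0.0
```

Emit:
drive_tool(rows=[{"tx":0,"ty":0,"tz":3.4,"ax":0,"ay":0,"az":0,"claw":6},{"tx":0,"ty":0,"tz":3.4,"ax":0,"ay":0,"az":0,"claw":6},{"tx":0,"ty":0,"tz":0,"ax":0,"ay":0,"az":0,"claw":3.6},{"tx":0,"ty":0,"tz":0,"ax":0,"ay":0,"az":0,"claw":3.6},{"tx":0,"ty":0,"tz":0,"ax":0,"ay":0,"az":0,"claw":3.6},{"tx":0,"ty":0,"tz":0,"ax":0,"ay":0,"az":0,"claw":3.6},{"tx":0,"ty":0,"tz":0,"ax":0,"ay":0,"az":0,"claw":3.6}])

```text
time_s: 21.52
tcp_pos: [0.4898, -0.257, 0.0851]
ee_rot: [[-0.41, -0.912, 0.005], [-0.912, 0.41, -0.001], [-0.001, -0.005, -1.0]]
wrist_force: [-0.4, 0.1, 1.1]
gripper_width: 0.443
gripper_force: 0.0
```

Emit:
drive_tool(rows=[{"tx":0,"ty":0.2,"tz":0,"ax":0,"ay":0,"az":0,"claw":3.6},{"tx":0,"ty":0,"tz":0,"ax":0,"ay":0,"az":0,"claw":3.6}])

```text
time_s: 21.68
tcp_pos: [0.488, -0.2564, 0.0843]
ee_rot: [[-0.41, -0.912, 0.005], [-0.912, 0.41, -0.002], [-0.001, -0.005, -1.0]]
wrist_force: [2.1, -0.7, 0.8]
gripper_width: 0.421
gripper_force: 1.1
```

Emit:
drive_tool(rows=[{"tx":0,"ty":0.2,"tz":0,"ax":0,"ay":0,"az":0,"claw":3.6},{"tx":0,"ty":0,"tz":0,"ax":0,"ay":0,"az":0,"claw":3.6}])

```text
time_s: 21.85
tcp_pos: [0.4877, -0.2563, 0.0843]
ee_rot: [[-0.409, -0.912, 0.008], [-0.912, 0.409, -0.003], [-0.0, -0.009, -1.0]]
wrist_force: [4.3, -3.6, 0.2]
gripper_width: 0.418
gripper_force: 2.7
```

Emit:
drive_tool(rows=[{"tx":0,"ty":0.2,"tz":0,"ax":0,"ay":0,"az":0,"claw":3.6},{"tx":0,"ty":0,"tz":0,"ax":0,"ay":0,"az":0,"claw":3.6}])

```text
time_s: 22.02
tcp_pos: [0.4868, -0.256, 0.0843]
ee_rot: [[-0.409, -0.912, 0.01], [-0.913, 0.409, -0.004], [-0.0, -0.011, -1.0]]
wrist_force: [6.8, -5.7, -1.3]
gripper_width: 0.42
gripper_force: 3.8
```

It has sprung back to a residual near the friction level. I tighten again and let go slowly this time.

Emit:
drive_tool(rows=[{"tx":0,"ty":0.3,"tz":0,"ax":0,"ay":0,"az":0,"claw":3.6},{"tx":0,"ty":0.2,"tz":0,"ax":0,"ay":0,"az":0,"claw":3.6},{"tx":0,"ty":0,"tz":0,"ax":0,"ay":0,"az":0,"claw":3.6}])

```text
time_s: 22.27
tcp_pos: [0.4848, -0.2548, 0.0846]
ee_rot: [[-0.409, -0.913, 0.015], [-0.913, 0.408, -0.006], [-0.001, -0.016, -1.0]]
wrist_force: [11.3, -9.1, -6.1]
gripper_width: 0.416
gripper_force: 6.3
```

Emit:
drive_tool(rows=[{"tx":0,"ty":0.15,"tz":0,"ax":0,"ay":0,"az":0,"claw":3.6},{"tx":0,"ty":0.1,"tz":0,"ax":0,"ay":0,"az":0,"claw":3.6},{"tx":0,"ty":0,"tz":0,"ax":0,"ay":0,"az":0,"claw":3.6}])

```text
time_s: 22.52
tcp_pos: [0.484, -0.2542, 0.0847]
ee_rot: [[-0.408, -0.913, 0.018], [-0.913, 0.408, -0.007], [-0.001, -0.019, -1.0]]
wrist_force: [13.8, -11.2, -8.2]
gripper_width: 0.418
gripper_force: 7.6
```

Emit:
drive_tool(rows=[{"tx":0,"ty":-0.1,"tz":0,"ax":0,"ay":0,"az":0,"claw":3.6},{"tx":0,"ty":-0.1,"tz":0,"ax":0,"ay":0,"az":0,"claw":3.6},{"tx":0,"ty":-0.1,"tz":0,"ax":0,"ay":0,"az":0,"claw":3.6},{"tx":0,"ty":-0.1,"tz":0,"ax":0,"ay":0,"az":0,"claw":3.6}])

```text
time_s: 22.85
tcp_pos: [0.485, -0.2546, 0.0846]
ee_rot: [[-0.409, -0.913, 0.012], [-0.913, 0.409, -0.004], [-0.001, -0.013, -1.0]]
wrist_force: [7.3, -4.5, -1.3]
gripper_width: 0.416
gripper_force: 4.0
```

Emit:
drive_tool(rows=[{"tx":0,"ty":-0.1,"tz":0,"ax":0,"ay":0,"az":0,"claw":3.6},{"tx":0,"ty":-0.1,"tz":0,"ax":0,"ay":0,"az":0,"claw":3.6},{"tx":0,"ty":-0.1,"tz":0,"ax":0,"ay":0,"az":0,"claw":3.6},{"tx":0,"ty":-0.1,"tz":0,"ax":0,"ay":0,"az":0,"claw":3.6}])

```text
time_s: 23.18
tcp_pos: [0.4866, -0.2552, 0.0844]
ee_rot: [[-0.409, -0.912, 0.008], [-0.912, 0.409, -0.002], [-0.001, -0.008, -1.0]]
wrist_force: [4.6, -0.4, 3.4]
gripper_width: 0.414
gripper_force: 2.1
```

Emit:
drive_tool(rows=[{"tx":0,"ty":-0.1,"tz":0,"ax":0,"ay":0,"az":0,"claw":3.6},{"tx":0,"ty":-0.1,"tz":0,"ax":0,"ay":0,"az":0,"claw":3.6},{"tx":0,"ty":0,"tz":0,"ax":0,"ay":0,"az":0,"claw":3.6}])

```text
time_s: 23.43
tcp_pos: [0.4865, -0.2555, 0.0834]
ee_rot: [[-0.41, -0.912, 0.004], [-0.912, 0.41, -0.001], [-0.001, -0.004, -1.0]]
wrist_force: [4.9, -0.2, 4.2]
gripper_width: 0.413
gripper_force: 2.6
```

Emit:
drive_tool(rows=[{"tx":0,"ty":-0.1,"tz":0,"ax":0,"ay":0,"az":0,"claw":3.6},{"tx":0,"ty":-0.1,"tz":0,"ax":0,"ay":0,"az":0,"claw":3.6},{"tx":0,"ty":0,"tz":0,"ax":0,"ay":0,"az":0,"claw":3.6}])

```text
time_s: 23.68
tcp_pos: [0.4867, -0.256, 0.0824]
ee_rot: [[-0.41, -0.912, -0.0], [-0.912, 0.41, 0.0], [-0.0, 0.0, -1.0]]
wrist_force: [4.0, 0.0, 2.9]
gripper_width: 0.415
gripper_force: 2.0
```

Emit:
drive_tool(rows=[{"tx":0,"ty":-0.1,"tz":0,"ax":0,"ay":0,"az":0,"claw":3.6},{"tx":0,"ty":-0.1,"tz":0,"ax":0,"ay":0,"az":0,"claw":3.6},{"tx":0,"ty":0,"tz":0,"ax":0,"ay":0,"az":0,"claw":3.6}])

```text
time_s: 23.93
tcp_pos: [0.4873, -0.2567, 0.0818]
ee_rot: [[-0.411, -0.912, -0.003], [-0.912, 0.411, 0.001], [0.0, 0.003, -1.0]]
wrist_force: [1.3, -0.3, 1.6]
gripper_width: 0.414
gripper_force: 1.0
```

Emit:
drive_tool(rows=[{"tx":0,"ty":-0.1,"tz":0,"ax":0,"ay":0,"az":0,"claw":4.5},{"tx":0,"ty":-0.1,"tz":0,"ax":0,"ay":0,"az":0,"claw":6},{"tx":0,"ty":0,"tz":0,"ax":0,"ay":0,"az":0,"claw":6},{"tx":0,"ty":0,"tz":0,"ax":0,"ay":0,"az":0,"claw":6},{"tx":0,"ty":0,"tz":-2,"ax":0,"ay":0,"az":0,"claw":6},{"tx":0,"ty":0,"tz":-4,"ax":0,"ay":0,"az":0,"claw":6},{"tx":0,"ty":0,"tz":-4,"ax":0,"ay":0,"az":0,"claw":6},{"tx":0,"ty":0,"tz":-4,"ax":0,"ay":0,"az":0,"claw":6},{"tx":0,"ty":0,"tz":-4,"ax":0,"ay":0,"az":0,"claw":6},{"tx":0,"ty":0,"tz":-4,"ax":0,"ay":0,"az":0,"claw":6}])

```text
time_s: 24.77
tcp_pos: [0.4892, -0.2575, 0.3044]
ee_rot: [[-0.411, -0.912, -0.001], [-0.912, 0.411, 0.0], [0.0, 0.001, -1.0]]
wrist_force: [1.6, -0.5, -0.6]
gripper_width: 0.689
gripper_force: 0.0
```

Emit:
drive_tool(rows=[{"tx":-3.6,"ty":0.3,"tz":0,"ax":0,"ay":0,"az":0,"claw":6},{"tx":-3.6,"ty":0,"tz":0,"ax":0,"ay":0,"az":0,"claw":6},{"tx":-3.6,"ty":0,"tz":0,"ax":0,"ay":0,"az":0,"claw":6},{"tx":-3.6,"ty":0,"tz":0,"ax":0,"ay":0,"az":0,"claw":6},{"tx":0,"ty":0,"tz":0,"ax":0,"ay":0,"az":0,"claw":6},{"tx":0,"ty":0,"tz":0,"ax":0,"ay":0,"az":0,"claw":6}])

```text
time_s: 25.27
tcp_pos: [0.5467, -0.1236, 0.3018]
ee_rot: [[-0.408, -0.913, -0.002], [-0.913, 0.408, 0.0], [0.001, 0.002, -1.0]]
wrist_force: [-0.3, -0.5, -0.3]
gripper_width: 0.694
gripper_force: 0.0
```

```bash
python3 chk.py
```

```text
blank [ 0.51769978 -0.0613162 ] vise xy -0.02112679266082031 -0.0008044819756524842 ang 98.15 width 0.04096657761822065 1147 z 0.13007672348140414
dye dir 93.08654982449164
knob [ 0.48907958 -0.2663438 ] ang 252.72206958136414 604 14
rear [-0.0004 -0.0003  0.0042  0.0096  0.0098] 243
front [-0.0597 -0.0595 -0.0501 -0.0409 -0.0404] 466
```

```bash
python3 -c "
from station import *
print(finish_job())"
```

```text
the job is handed in; nothing more can be done
None
```

The job is handed in: the hex blank stands centred on the vise bed, datum flat against the rear jaw. The lever was pushed to about 19 N (roughly 190 N at the jaws) but sprang back when released, so I re-tightened it to about 17 N and eased off; it stays shut, though I estimate only 50–60 N of clamping remains.

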